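# Fill up the spice crate and close it

## Robot

A 6-joint arm with a two-finger parallel gripper is mounted at the origin on the work surface. World frame = base frame: x ahead of the robot, y to its left, z up, the work surface at z = 0. Lengths are in m, angles in rad, forces in N, time in s.
With the tool pointing down it reaches from about 0.4 to 0.825 m from the base axis. Payload 7 kg.
Tool frame: the origin (TCP) lies midway between the tips of the shut fingers; the grasp point (between the pads) lies 19 mm behind it; z points along the fingers, y is the line along which they close (so a half turn about z gives the same grasp; the last joint's range is limited). The gripper opens to 85 mm and grips with 20 to 120 N. Pads are 22 mm wide; open, the fingers measure 114 mm over their backs; the gripper's body (76 mm by 85 mm) begins 54 mm behind the grasp point. The pads swing forward as they close: fully open they stand 13 mm farther back than shut.
Start: joints at [-0.913, 0.359, 0.012, 0, -1.224, -0.288], TCP at [0.244, -0.629, 0.202] pointing down, gripper open.
Joint ranges: [-3.07, 3.07], [-1.43, 2.12], [-1.02, 1.25], [-3.03, 1.67], [-3.05, -0], [-3.03, 3.03]. Speed limits (rad/s): [2.39, 2.39, 3.01, 3.14, 3.14, 3.14].

## Interface

Orientations are given as a unit quaternion [w, x, y, z].
In Python, from workcell import ctrl, viewer gives the robot as it stands.
- The arm moves only by the tool step_arm, never from a script. Its argument "commands" is text: rows parted by semicolons, each of 6 numbers parted by spaces: the shift along the tool's x, y, z in mm, then the turn, a rotation vector about the tool's x, y, z in rad. A call has 1 to 10 rows; each row is the pose to reach, as a shift and turn from the pose commanded when the call began, along the tool's axes at that moment; what a row does not reach only later rows make up. A row lasts 1/10 s, in which the tool goes at most 50 mm and 8.59 degrees, less where a joint would pass 70% of its speed; a pose out of reach is approached as far as the arm can. A call with a gripper value outside its range is refused whole. "claw" is the finger opening in mm, from 0 to 85.4, set as the call begins (left out, the last holds). The fingers move at their own pace and stop on an object; "squeeze" is the grip in N (left out, the last holds). Time passes only in rows, so rows that repeat a pose let the fingers close. It gives the time, the measured TCP pose, the force, the opening and the grip force at its end, in the units of the state.
- ctrl.get_state(): the state, without advancing time (a new reading comes with each control period).
- viewer.read_camera(name): name is "scene" or "side" or "wrist"; returns the picture (400x640x3 uint8, red, green, blue); there is no depth.
- viewer.camera_info(name): a dict with "camera_matrix" (3x3 intrinsics, pixels), "k1" (the pictures are not rectified: a ray, as slopes to the right and down, at radius r is drawn at 1 + k1 r^2 times it, then the intrinsics apply), "position" and "orientation" of the camera in the world. Camera axes: x right, y down, z forward; pixel columns grow to the right and rows downward; lengths in m; the calibration is good to about 2 mm. A picture is of the moment at which its call begins: read the wrist's pose just before it. camera_info takes no time and is no camera call; for the wrist camera it gives the pose at the moment of the call.
- ctrl.hand_in(): hands the job in; it is judged then, once.
The state is a dict: "clock": time; "joint_pos": joint angles; "dq": joint speeds; "joint_efforts": joint torques, N m; "tcp_pos": TCP position; "eef_rot": TCP orientation; "force": force on the tool from outside, world axes, zero at the start; "ft_torque": the same for the moment, N m; "finger_gap": finger opening in m; "grasp_force": force on a finger pad.
Only numpy, scipy, OpenCV 4.12 (cv2) and the standard library are available. Lean on these libraries where they do the work, as an engineer would, in place of code of your own. Each camera call takes 0.05 s, during which the arm holds its last target. There are 200 camera calls.

## Task

Lift the cover off the spice crate and lay it flat on the chopping board, then stand every spice jar that is out on the worktop upright in an empty cell of the crate, one jar to a cell. When all are in, put the cover back squarely on the crate and press it down past its catches until it sits flush on both end boards. Leave the jars that are already in the crate in their cells, and leave the other things on the worktop where they are.

Things in the scene. Friction and masses are not known exactly. Their poses are not given: they have to be found in the camera images.
- crate: Open wooden spice crate, fixed, 180 mm along its x, 228 mm along its y. Origin: centre of its underside on the worktop, z up. Six cells, two rows by three, centres at x = -41, +41 mm and y = -68, 0, +68 mm; a cell is empty if no jar stands in it. Cell inside: 78 mm (x) by 64 mm (y). Dividers 4 mm thick, tops at z = 46 mm; long sides are low slats 8 mm thick, tops at z = 50 mm.
- crate_floor (a point): Point at the centre of the crate, at the height of the top of its floor (6 mm above the crate's origin), on which the jars stand. Axes as the crate.
- crate_rim (a point): Point at the centre of the crate at the height of the tops of its two end boards (102 mm above the crate's origin), on which the cover rests. The end boards are 12 mm thick, inner faces at y = -102 and +102 mm. In each, at x = 0, 8 mm below the top, a sprung ball catch sticks out 4 mm inwards and gives way when the cover is pressed down or pulled up.
- cover: Loose plywood cover, 180 mm (x) by 228 mm (y) by 10 mm, about 0.3 kg. Origin: centre of the plate's underside, z up. Under it two round-nosed cleats along x, 110 mm long, reach 15 mm down, outer faces at y = -100 and +100 mm: they drop inside the end boards. Laid on a flat surface its origin is 15 mm up. It starts home on the crate (origin at crate_rim, y axes parallel; either way round fits).
- cover_grip (a point): Centre of the top of the cover's wooden bar handle, 42 mm above the underside of the plate; the bar is 20 mm wide (cover x), 110 mm long (cover y) and 32 mm tall. Put on without pressing, the cover stays about 7 mm proud on the ball catches; a press of about 5 to 10 N here pushes it home. Across the crate (x) nothing guides the cover.
- board: Wooden chopping board, empty, fixed on the worktop, 220 mm (x) by 300 mm (y), 18 mm thick. Origin: centre of its underside, z up. Crate and board stand one to the left and one to the right of the middle, changing from start to start.
- spare1: Spice jar standing out on the worktop, to be put in the crate (three or four of these are there, the others are absent): straight round jar, 52 mm diameter, 75 mm tall with its metal cap, about 0.2 kg, standing upright. Origin: centre of its underside; z up its axis.
- spare2: Spice jar standing out on the worktop, to be put in the crate (three or four of these are there, the others are absent): straight round jar, 52 mm diameter, 75 mm tall with its metal cap, about 0.2 kg, standing upright. Origin: centre of its underside; z up its axis.
- spare3: Spice jar standing out on the worktop, to be put in the crate (three or four of these are there, the others are absent): straight round jar, 52 mm diameter, 75 mm tall with its metal cap, about 0.2 kg, standing upright. Origin: centre of its underside; z up its axis.
- spare4: Spice jar standing out on the worktop, to be put in the crate (three or four of these are there, the others are absent): straight round jar, 52 mm diameter, 75 mm tall with its metal cap, about 0.2 kg, standing upright. Origin: centre of its underside; z up its axis.
- stored1: Same kind of spice jar (52 mm diameter, 75 mm tall), already standing in a cell of the crate at the start (one or two of these are there, the others are absent). Origin: centre of its underside; z up its axis.
- stored2: Same kind of spice jar (52 mm diameter, 75 mm tall), already standing in a cell of the crate at the start (one or two of these are there, the others are absent). Origin: centre of its underside; z up its axis.
- stored3: Same kind of spice jar (52 mm diameter, 75 mm tall), already standing in a cell of the crate at the start (one or two of these are there, the others are absent). Origin: centre of its underside; z up its axis.
- stored4: Same kind of spice jar (52 mm diameter, 75 mm tall), already standing in a cell of the crate at the start (one or two of these are there, the others are absent). Origin: centre of its underside; z up its axis.
- stored5: Same kind of spice jar (52 mm diameter, 75 mm tall), already standing in a cell of the crate at the start (one or two of these are there, the others are absent). Origin: centre of its underside; z up its axis.
- stored6: Same kind of spice jar (52 mm diameter, 75 mm tall), already standing in a cell of the crate at the start (one or two of these are there, the others are absent). Origin: centre of its underside; z up its axis.
- ramekin: White ramekin of salsa, 68 mm diameter, 39 mm tall, on the worktop among the spice jars. To be left alone. Origin: centre of its underside.
- onion: Half a red onion, flat side down, 72 mm diameter, 45 mm tall, on the worktop among the spice jars. To be left alone. Origin: centre of its underside.
- pepper: Whole orange pepper, 80 mm wide, 98 mm tall with its stalk, at the back. To be left alone. Origin: centre of its underside.
- oil: Oil bottle with cork, 64 mm diameter, 195 mm tall, at the back. To be left alone. Origin: centre of its underside.
- salt: Marble salt bowl, 100 mm diameter, 50 mm tall, with a small wooden spoon, at the back. To be left alone. Origin: centre of its underside.
- tin: Food tin, 74 mm diameter, 110 mm tall, at the back. To be left alone. Origin: centre of its underside.
Not all that is in view belongs to the job. Leave any turquoise look-alike of the stored5 alone.

How it is judged:
On the way, in this order (a step that is already met when the one before it is completed fails the run):
1. the cover lies flat on the chopping board (angle between cover's own z axis and vertical below 0.05 rad and z of cover in the frame of board between 0.029 and 0.037 m and horizontal distance between cover and board below 0.11 m and linear speed of cover below 0.03 m/s), for 0.3 s.
2. every spice jar stands upright on the floor of a cell of the crate (x of spare1 in the frame of crate between -0.072 and 0.072 m and y of spare1 in the frame of crate between -0.088 and 0.088 m and z of spare1 in the frame of crate between 0.002 and 0.011 m and angle between each of spare1, spare2, spare3, spare4's own z axis and vertical below 0.1 rad and x of spare2 in the frame of crate between -0.072 and 0.072 m and y of spare2 in the frame of crate between -0.088 and 0.088 m and z of spare2 in the frame of crate between 0.002 and 0.011 m and x of spare3 in the frame of crate between -0.072 and 0.072 m and y of spare3 in the frame of crate between -0.088 and 0.088 m and z of spare3 in the frame of crate between 0.002 and 0.011 m and x of spare4 in the frame of crate between -0.072 and 0.072 m and y of spare4 in the frame of crate between -0.088 and 0.088 m and z of spare4 in the frame of crate between 0.002 and 0.011 m), for 0.3 s.
3. the cover is back on the crate, pressed down flush (z of cover in the frame of crate between 0.098 and 0.1045 m and x of cover in the frame of crate between -0.015 and 0.015 m and y of cover in the frame of crate between -0.008 and 0.008 m and angle between cover's own z axis and vertical below 0.025 rad and angle between the y axis of cover and the y axis of crate, either way round below 0.08 rad), for 0.3 s.
At the end, for the whole second after the job is handed in: Every spice jar stands upright on the floor of a crate cell; the cover is home on the end boards: within 2.5 mm of flush, level to 0.025 rad, square to 0.08 rad, centred to 8 mm along and 15 mm across the crate; all at rest (all of step 2 and all of step 3 and x of stored1 in the frame of crate between -0.072 and 0.072 m and y of stored1 in the frame of crate between -0.088 and 0.088 m and z of stored1 in the frame of crate between 0.002 and 0.011 m and angle between each of stored1, stored2, stored3, stored4, stored5, stored6's own z axis and vertical below 0.1 rad and x of stored2 in the frame of crate between -0.072 and 0.072 m and y of stored2 in the frame of crate between -0.088 and 0.088 m and z of stored2 in the frame of crate between 0.002 and 0.011 m and x of stored3 in the frame of crate between -0.072 and 0.072 m and y of stored3 in the frame of crate between -0.088 and 0.088 m and z of stored3 in the frame of crate between 0.002 and 0.011 m and x of stored4 in the frame of crate between -0.072 and 0.072 m and y of stored4 in the frame of crate between -0.088 and 0.088 m and z of stored4 in the frame of crate between 0.002 and 0.011 m and x of stored5 in the frame of crate between -0.072 and 0.072 m and y of stored5 in the frame of crate between -0.088 and 0.088 m and z of stored5 in the frame of crate between 0.002 and 0.011 m and x of stored6 in the frame of crate between -0.072 and 0.072 m and y of stored6 in the frame of crate between -0.088 and 0.088 m and z of stored6 in the frame of crate between 0.002 and 0.011 m and linear speed of each of spare1, spare2, spare3, spare4, cover below 0.03 m/s); the robot touches nothing.
It fails at once if a jar that was already in the crate is taken out (z of any of stored1, stored2, stored3, stored4, stored5, stored6 in the frame of crate above 0.05 m).
It fails at once if one of the other things on the worktop is moved by more than 3 cm (distance of any of ramekin, onion, pepper, oil, salt, tin from where it was at the start of the episode above 0.03 m).
Of stored1, stored2, stored3, stored4, stored5, stored6 only 1 to 2 are there at a start; the rules pass over those that are not, and their reading is None.
Of spare1, spare2, spare3, spare4 only 3 to 4 are there at a start; the rules pass over those that are not, and their reading is None.
At some moment in a run one of spare1, spare2, spare3, spare4, cover may be knocked a few centimetres aside while the robot is not near it.
It also fails if it takes over 200 s, if anything falls off the work surface, if the arm or the gripper's body presses on something with over 40 N, if the wrist force passes 120 N, or if a joint passes its speed limit or range.

## Working session

There is one attempt and no reset: what is moved stays moved. The work goes in short steps, Python scripts to look and compute and a tool call to move; the robot and the scene stay as the last step left them, time stands still between calls to the robot, and variables do not carry over. Pictures are saved under pics/ and viewed, at most 14 in all, crops included, and the job is handed in when it is done.

Besides the shell and the picture viewer there is one more tool, called after "Emit:" by a JSON object that holds its "fn" and its "kwargs". step_arm: Moves the arm, as the interface text tells. Its arguments: {"type":"object","properties":{"commands":{"type":"string"},"claw":{"type":"number"},"squeeze":{"type":"number"}},"required":["commands"]}

```bash
ls; mkdir -p pics; cat > h.py <<'E'
import numpy as np, cv2
from scipy.spatial.transform import Rotation as R
from workcell import ctrl, viewer
def snap(cam,fn):
    info=viewer.camera_info(cam); im=viewer.read_camera(cam)
    cv2.imwrite('pics/'+fn,im[:,:,::-1]); np.save('pics/'+cam+'.npy',[info],allow_pickle=True); return im,info
def Rq(q): return R.from_quat([q[1],q[2],q[3],q[0]])
def ray(info,u,v):
    K=np.array(info['camera_matrix']);k=info['k1']
    d=np.array([(u-K[0,2])/K[0,0],(v-K[1,2])/K[1,1]]);p=d.copy()
    for _ in range(30): p=d/(1+k*(p@p))
    return np.array(info['position']),Rq(info['orientation']).apply([p[0],p[1],1])
def at(info,u,v,z):
    o,d=ray(info,u,v); return o+d*(z-o[2])/d[2]
def proj(info,P):
    K=np.array(info['camera_matrix']);p=Rq(info['orientation']).inv().apply(np.array(P)-info['position'])
    p=p[:2]/p[2]; p=p*(1+info['k1']*(p@p)); return K[0,0]*p[0]+K[0,2],K[1,1]*p[1]+K[1,2]
def rel(P,yaw=None):
    "shift (mm) in tool axes to bring TCP to P; yaw: wanted world dir of tool y (mod pi)"
    s=ctrl.get_state(); r=Rq(s['eef_rot']); d=r.inv().apply(np.array(P)-s['tcp_pos'])*1000
    out=[d.round(1)]
    y=r.apply([0,1,0]); out.append(('yawy',round(float(np.arctan2(y[1],y[0])),3)))
    if yaw is not None:
        t=-(yaw-np.arctan2(y[1],y[0])); t=(t+np.pi/2)%np.pi-np.pi/2; out.append(('rz',round(float(t),3)))
    return out
E
python3 - <<'E'
from h import *
for c in('scene','side','wrist'):
    im,i=snap(c,c+'0.png'); print(c,{k:np.round(v,3).tolist() for k,v in i.items()})
s=ctrl.get_state();print(s)
E
```

```text
pics
scene {'camera_matrix': [[432.571, 0.0, 325.298], [0.0, 432.571, 194.604], [0.0, 0.0, 1.0]], 'k1': -0.104, 'position': [1.367, -0.48, 0.829], 'orientation': [-0.388, 0.79, 0.429, -0.204]}
side {'camera_matrix': [[385.31, 0.0, 321.513], [0.0, 385.31, 199.844], [0.0, 0.0, 1.0]], 'k1': -0.028, 'position': [0.054, -0.54, 0.574], 'orientation': [-0.46, 0.808, -0.319, 0.186]}
wrist {'camera_matrix': [[284.432, 0.0, 318.014], [0.0, 284.432, 194.281], [0.0, 0.0, 1.0]], 'k1': -0.001, 'position': [0.175, -0.657, 0.373], 'orientation': [0.083, 0.559, 0.816, 0.122]}
{'clock': 0.15, 'joint_pos': array([-9.12880842e-01,  3.59212522e-01,  1.13009661e-02, -2.49738587e-04,
       -1.22409245e+00, -2.88092976e-01]), 'dq': array([ 1.61317947e-04, -2.76524652e-03,  3.34905917e-03,  2.07570555e-03,
        4.57087660e-06,  5.88049813e-04]), 'joint_efforts': array([-4.38909454e-03, -5.83873093e+01,  2.93648744e+01,  6.94070354e+00,
       -4.34033500e-03,  1.28913985e-05]), 'tcp_pos': array([ 0.24381167, -0.62901992,  0.20169994]), 'eef_rot': array([-1.70564400e-04, -1.83817490e-01,  9.82960199e-01,  5.91028872e-04]), 'force': array([ 0.48469686,  0.43916134, -0.42941329]), 'ft_torque': array([0.03575909, 0.02717692, 0.00122348]), 'grasp_force': 0.0, 'finger_gap': 0.0855123024995058}
```

View pics/scene0.png

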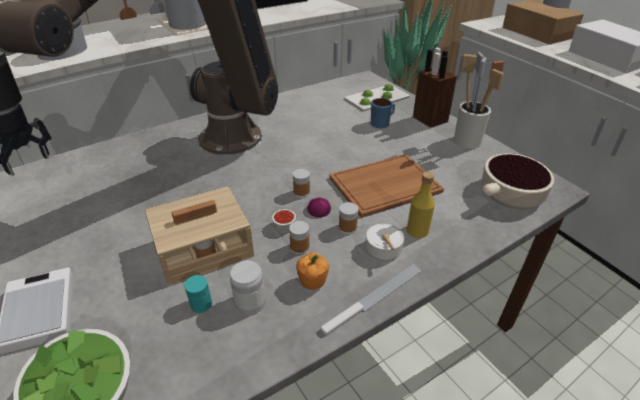

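View pics/side0.png

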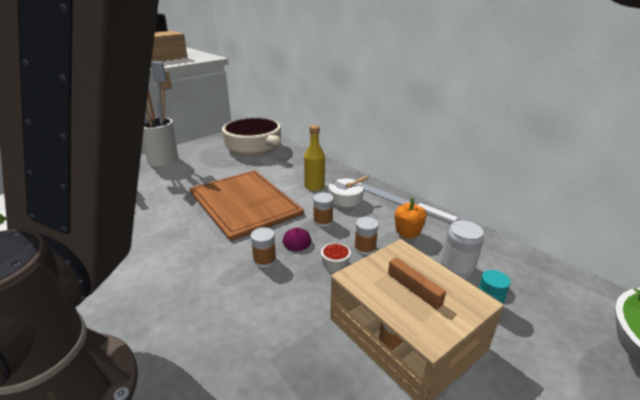

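The scene shows the covered crate at about (198,232), the board at (386,182), and three brown jars with grey caps at (301,175), (348,211) and (299,230). Things that could be mistaken for a jar are the turquoise look-alike (199,293), the tin (247,285), the ramekin (284,217), the onion (319,207) and the blue mug (381,113). I'll check this in a close crop.

```bash
python3 - <<'E'
from h import *
a=cv2.imread('pics/scene0.png');b=cv2.imread('pics/side0.png')
A=cv2.resize(a[150:290,135:375],None,fx=3.2,fy=3.2,interpolation=cv2.INTER_CUBIC)
cv2.imwrite('pics/c1.png',A)
B=cv2.resize(b[160:400,180:500],None,fx=2.5,fy=2.5,interpolation=cv2.INTER_CUBIC)
cv2.imwrite('pics/c2.png',B)
E
```

```text
(no output)
```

View pics/c1.png

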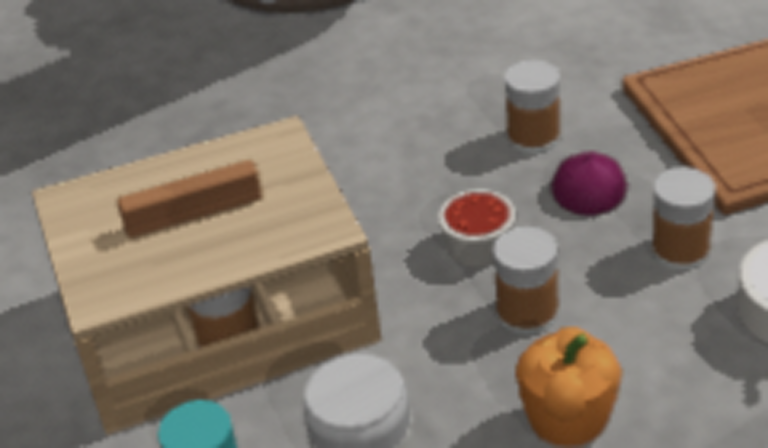

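View pics/c2.png

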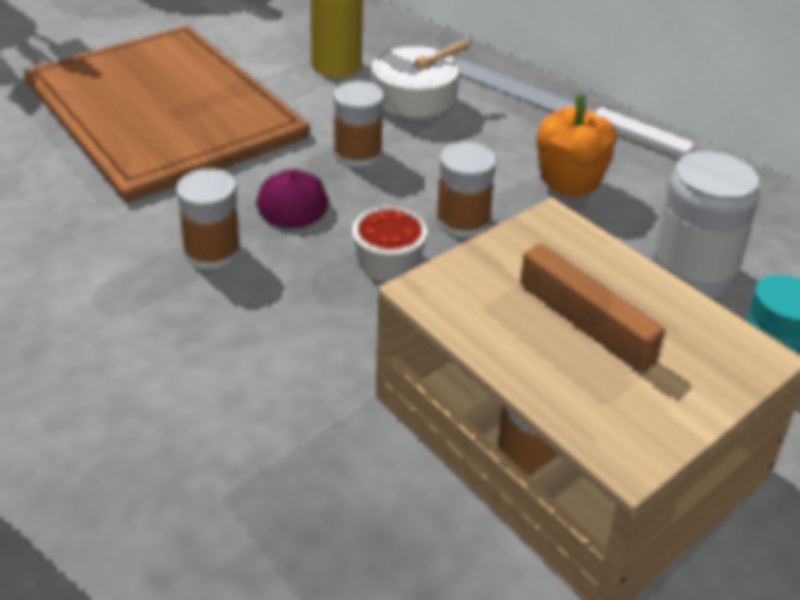

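The crops show one stored jar in a middle cell, with the mid cell facing the far side clearly filled. The three spares have caps in c1 at (532,76), (684,187) and (526,247). The turquoise jar at (198,425) is the decoy.

```bash
python3 - <<'E'
from h import *
sc=np.load('pics/scene.npy',allow_pickle=True)[0];si=np.load('pics/side.npy',allow_pickle=True)[0]
f1=lambda x,y,z:at(sc,135+x/3.2,150+y/3.2,z)[:2]
f2=lambda x,y,z:at(si,180+x/2.5,160+y/2.5,z)[:2]
A=np.array([f1(*p,.112) for p in[(36,190),(298,120),(368,242),(76,330)]])
B=np.array([f2(*p,.112) for p in[(380,290),(552,200),(800,358),(632,505)]])
for Q in(A,B):
    print(Q.round(3).tolist(),Q.mean(0).round(4)); e=np.diff(np.r_[Q,Q[:1]],axis=0); print(np.linalg.norm(e,axis=1).round(3),np.arctan2(e[:,1],e[:,0]).round(3))
C=np.array([f2(*p,.018) for p in[(28,75),(187,28),(308,130),(127,195)]]);e=np.diff(np.r_[C,C[:1]],axis=0)
print('board',C.round(3).tolist(),C.mean(0),np.linalg.norm(e,axis=1),np.arctan2(e[:,1],e[:,0]))
for p,q in zip([(532,76),(684,187),(526,247)],[(207,186),(358,98),(467,158)]): print('jar',f1(*p,.075),f2(*q,.075))
print('ramekin',f1(477,214,.039),f2(390,230,.039),'onion',f1(590,183,.025),'pepper',f1(568,385,.05),f2(577,145,.05),'handle',f2(592,306,.144))
E
```

```text
[[0.407, -0.397], [0.435, -0.178], [0.609, -0.194], [0.582, -0.416]] [ 0.5081 -0.2962]
[0.222 0.175 0.223 0.176] [ 1.443 -0.096 -1.693  3.038]
[[0.426, -0.178], [0.602, -0.197], [0.581, -0.413], [0.404, -0.399]] [ 0.5031 -0.297 ]
[0.178 0.218 0.177 0.222] [-0.103 -1.67   3.062  1.473]
board [[0.459, 0.445], [0.67, 0.422], [0.623, 0.129], [0.416, 0.159]] [0.54193763 0.28843697] [0.21233271 0.29635996 0.20891714 0.28940381] [-0.11023787 -1.72847502  2.99873196  1.42417373]
jar [0.44133101 0.05197137] [0.43837658 0.0507509 ]
jar [0.65109327 0.07730141] [0.64246066 0.07183482]
jar [ 0.64390253 -0.07446451] [ 0.64133489 -0.07593642]
ramekin [ 0.54984619 -0.06931471] [ 0.54624392 -0.07130305] onion [0.55290904 0.04546869] pepper [ 0.7687158  -0.11275331] [ 0.76916059 -0.11194293] handle [ 0.4896106  -0.30797596]
```

```bash
python3 - <<'E'
from h import *
print(rel([.506,-.297,.30],-.10))
E
```

```text
[array([-364.4,  215. ,  -98.1]), ('yawy', 1.941), ('rz', -1.101)]
```

Emit:
{"fn": "step_arm", "kwargs": {"commands": "0 0 -50 0 0 0; 0 0 -98 0 0 -0.1; -364 215 -98 0 0 -1.1; -364 215 -98 0 0 -1.1; -364 215 -98 0 0 -1.1; -364 215 -98 0 0 -1.1; -364 215 -98 0 0 -1.1; -364 215 -98 0 0 -1.1; -364 215 -98 0 0 -1.1; -364 215 -98 0 0 -1.1", "claw": 85}}

```text
clock: 1.15
tcp_pos: [0.4923, -0.3133, 0.3004]
eef_rot: [0.0, -0.672, 0.741, 0.0]
force: [0.1, 0.4, -0.1]
finger_gap: 0.0849
grasp_force: 0.0
```

Emit:
{"fn": "step_arm", "kwargs": {"commands": "0 0 0 0 0 0; 0 0 0 0 0 0; 0 0 0 0 0 0"}}

```text
clock: 1.45
tcp_pos: [0.4911, -0.3155, 0.3003]
eef_rot: [-0.0, -0.67, 0.742, 0.0]
force: [-0.6, 0.1, 0.5]
finger_gap: 0.0847
grasp_force: 0.0
```

```bash
python3 - <<'E'
from h import *
im,i=snap('wrist','w1.png'); s=ctrl.get_state(); print(s['clock'],s['tcp_pos'],rel([.506,-.297,.30],-.10),i['position'],i['orientation'])
for z,p in((.144,[.506,-.297]),): print(proj(i,[*p,z]))
E
```

```text
1.5 [ 0.49089885 -0.31596195  0.30032094] [array([-20.4, -13.1,   0.3]), ('yawy', 3.039), ('rz', -0.002)] [ 0.48381093 -0.39002586  0.47129441] [0.00766956 0.05000836 0.98790328 0.14658601]
(np.float64(307.5683526340114), np.float64(190.6592239305148))
```

View pics/w1.png

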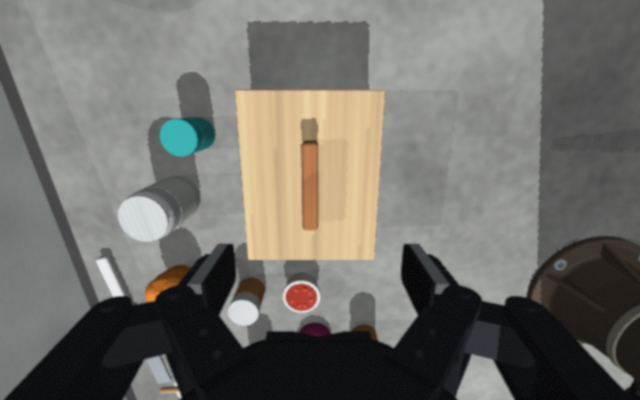

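The wrist view shows the handle top from (302,143) to (318,229) and the plate corners at (236,91), (384,91), (375,259) and (249,260).

```bash
python3 - <<'E'
from h import *
i=np.load('pics/wrist.npy',allow_pickle=True)[0]
Q=np.array([at(i,*p,.112)[:2] for p in[(236,91),(384,91),(375,259),(249,260)]])
e=np.diff(np.r_[Q,Q[:1]],axis=0); print(Q.mean(0),np.linalg.norm(e,axis=1).round(3),np.arctan2(e[:,1],e[:,0]).round(3))
H=np.array([at(i,*p,.144)[:2] for p in[(302,143),(317,143),(318,229),(302.5,229)]]);print(H.round(4).tolist(),H.mean(0))
d=H[2]+H[3]-H[0]-H[1];print(np.arctan2(d[1],d[0]))
c=(H.mean(0)+Q.mean(0))/2;print(c,rel([*c,.119],-.097))
E
```

```text
[ 0.50242993 -0.29822346] [0.176 0.224 0.179 0.226] [ 3.04   1.48  -0.092 -1.674]
[[0.506, -0.3539], [0.489, -0.3521], [0.4986, -0.2462], [0.5179, -0.2481]] [ 0.50286333 -0.30006146]
1.469677559471402
[ 0.50264663 -0.29914246] [array([-17.9, -10. , 181.3]), ('yawy', 3.039), ('rz', -0.005)]
```

Emit:
{"fn": "step_arm", "kwargs": {"commands": "-18 -10 50 0 0 0; -18 -10 100 0 0 0; -18 -10 150 0 0 0; -18 -10 180 0 0 0; -18 -10 180 0 0 0; -18 -10 180 0 0 0"}}

```text
clock: 2.1
tcp_pos: [0.5031, -0.2996, 0.1212]
eef_rot: [-0.0, -0.67, 0.742, -0.0]
force: [0.3, -0.6, 0.6]
finger_gap: 0.0848
grasp_force: 0.0
```

Emit:
{"fn": "step_arm", "kwargs": {"commands": "0 0 0 0 0 0; 0 0 0 0 0 0; 0 0 0 0 0 0; 0 0 0 0 0 0; 0 0 0 0 0 0; 0 0 0 0 0 0; 0 0 0 0 0 0", "claw": 8, "squeeze": 50}}

```text
clock: 2.8
tcp_pos: [0.5033, -0.2983, 0.1204]
eef_rot: [-0.0, -0.671, 0.742, -0.0]
force: [0.5, 0.3, 0.7]
finger_gap: 0.0081
grasp_force: 0.0
```

```bash
python3 - <<'E'
from h import *
im,i=snap('wrist','w2.png'); b,si=snap('side','s2.png'); s=ctrl.get_state(); print(s['clock'],s['tcp_pos'],s['finger_gap'],s['force'])
c=np.hstack([cv2.resize(im,(448,280)),cv2.resize(b[160:400,260:520],(303,280))]);cv2.imwrite('pics/d2.png',c[:,:,::-1])
E
```

```text
2.9 [ 0.50328281 -0.29827911  0.12031837] 0.008014488588802297 [ 0.9607985  -0.1302441  -0.20054681]
```

View pics/d2.png

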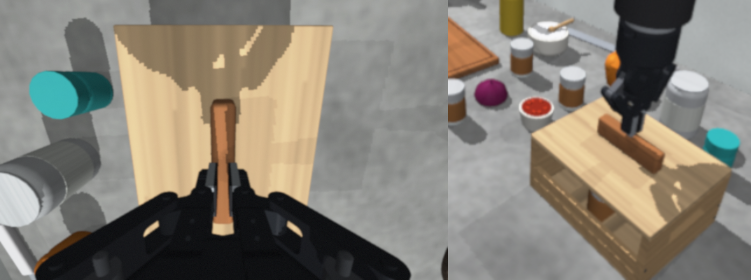

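```bash
python3 - <<'E'
from h import *
a=cv2.imread('pics/w2.png');b=cv2.imread('pics/s2.png')
c=np.hstack([cv2.resize(a[130:350,220:420],(400,440),interpolation=2),cv2.resize(b[200:340,370:500],(400,440),interpolation=2)]);cv2.imwrite('pics/d3.png',c)
i=np.load('pics/wrist.npy',allow_pickle=True)[0];s=np.load('pics/side.npy',allow_pickle=True)[0]
for z in(.112,.12,.144): print(z,proj(i,[.503,-.299,z]),proj(s,[.503,-.299,z]))
E
```

```text
0.112 (np.float64(318.8778711293586), np.float64(221.88539510590374)) (np.float64(414.37955710126), np.float64(290.1611656186676))
0.12 (np.float64(318.90245874568245), np.float64(226.58510555866434)) (np.float64(415.011021737946), np.float64(286.6507142238329))
0.144 (np.float64(318.9901090690847), np.float64(243.33909480333477)) (np.float64(416.95170395862465), np.float64(275.84331382769585))
```

View pics/d3.png

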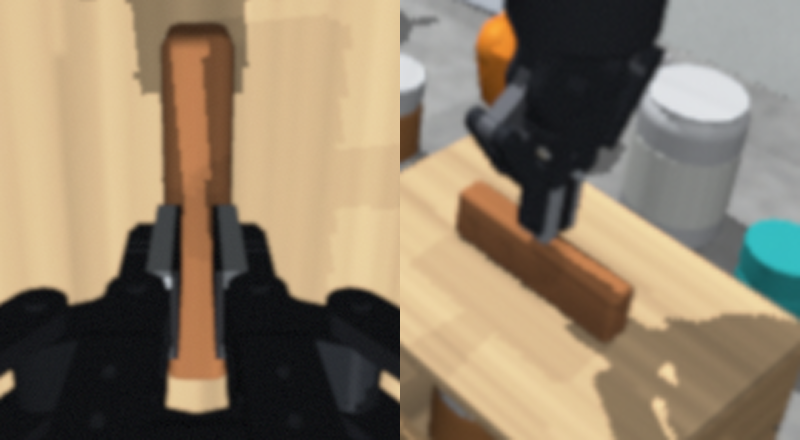

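The close view shows the fingertips shut just above the bar (side view tip near (416,276)), so they were too high. I'll reopen, go lower while watching the force, and close again.

Emit:
{"fn": "step_arm", "kwargs": {"commands": "0 0 0 0 0 0; 0 0 0 0 0 0; 0 0 0 0 0 0; 0 0 0 0 0 0; 0 0 5 0 0 0; 0 0 8 0 0 0; 0 0 12 0 0 0; 0 0 12 0 0 0", "claw": 85}}

```text
clock: 3.7
tcp_pos: [0.5028, -0.2981, 0.1075]
eef_rot: [-0.0, -0.67, 0.742, 0.001]
force: [0.8, 0.5, -0.3]
finger_gap: 0.085
grasp_force: 0.0
```

```bash
python3 - <<'E'
from h import *
b,si=snap('side','s3.png'); s=ctrl.get_state(); print(s['clock'],s['tcp_pos'],s['finger_gap'],s['force'],s['joint_pos'])
c=cv2.resize(b[180:340,350:520],(680,600));cv2.imwrite('pics/d4.png',c[:,:,::-1])
E
```

```text
3.75 [ 0.50304    -0.29823911  0.1079205 ] 0.08487482209704834 [-0.10602511 -0.13845308 -0.01721516] [-2.01003775e-01  2.90722332e-01 -3.17841352e-01  3.39427412e-06
 -9.63125287e-01  1.00064793e-01]
```

View pics/d4.png

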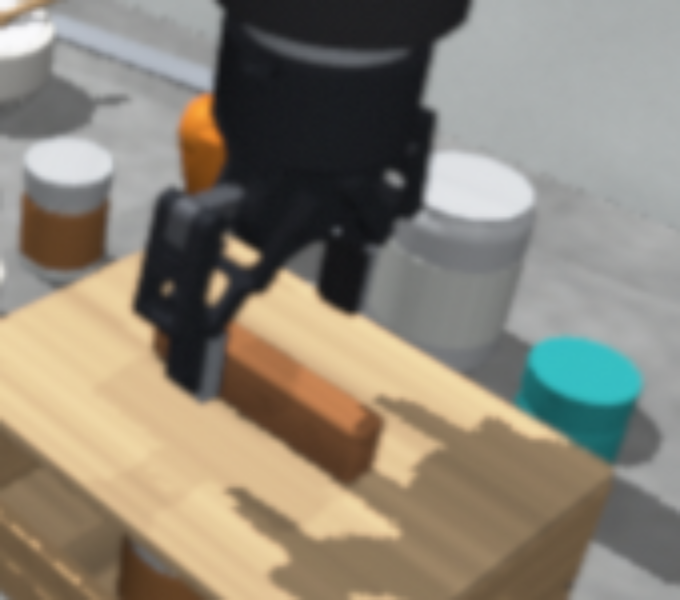

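The near open finger tip is at side pixel (401,287). I'll compare it with the projection.

```bash
python3 - <<'E'
from h import *
s=np.load('pics/side.npy',allow_pickle=True)[0]
for z in(.11,.121,.135,.15): print(z,proj(s,[.503-.0425,-.298+.004,z]),proj(s,[.503-.057,-.298+.006,z]))
E
```

```text
0.11 (np.float64(396.5712670476701), np.float64(301.99441831290403)) (np.float64(390.1139043987403), np.float64(305.81108002001076))
0.121 (np.float64(397.31143065438755), np.float64(297.1019144291483)) (np.float64(390.8040172816373), np.float64(300.89618538705685))
0.135 (np.float64(398.2720985805943), np.float64(290.7433810044491)) (np.float64(391.6999765947962), np.float64(294.5067766781401))
0.15 (np.float64(399.3252459185957), np.float64(283.76169830667664)) (np.float64(392.6825142846975), np.float64(287.4888838228469))
```

Both looks put the true tips about 25 mm above the reported TCP height. From here on I'll allow for that by going 15 mm lower, to about 0.092 reported.

Emit:
{"fn": "step_arm", "kwargs": {"commands": "0 0 5 0 0 0; 0 0 10 0 0 0; 0 0 15 0 0 0; 0 0 15 0 0 0"}}

```text
clock: 4.15
tcp_pos: [0.5027, -0.2981, 0.0924]
eef_rot: [-0.0, -0.67, 0.742, 0.001]
force: [0.2, -0.4, -0.8]
finger_gap: 0.085
grasp_force: 0.0
```

Emit:
{"fn": "step_arm", "kwargs": {"commands": "0 0 0 0 0 0; 0 0 0 0 0 0; 0 0 0 0 0 0; 0 0 0 0 0 0; 0 0 0 0 0 0; 0 0 0 0 0 0; 0 0 0 0 0 0", "claw": 8, "squeeze": 50}}

```text
clock: 4.85
tcp_pos: [0.5034, -0.2983, 0.0937]
eef_rot: [0.0, -0.671, 0.742, -0.0]
force: [-0.4, 1.4, 4.4]
finger_gap: 0.0191
grasp_force: 50.5
```

Gripped, with a gap of 19 mm at 50 N. Lifting off now.

Emit:
{"fn": "step_arm", "kwargs": {"commands": "0 0 -10 0 0 0; 0 0 -20 0 0 0; 0 0 -35 0 0 0; 0 0 -60 0 0 0; 0 0 -90 0 0 0; 0 0 -120 0 0 0; 0 0 -120 0 0 0; 0 0 -120 0 0 0", "squeeze": 80}}

```text
clock: 5.65
tcp_pos: [0.5034, -0.2981, 0.2141]
eef_rot: [0.001, -0.67, 0.742, -0.0]
force: [0.0, -0.1, -3.2]
finger_gap: 0.0179
grasp_force: 79.8
```

```bash
python3 - <<'E'
from h import *
s=ctrl.get_state(); print(s['tcp_pos'],s['finger_gap'],s['grasp_force'])
sc=np.load('pics/scene.npy',allow_pickle=True)[0]; print('oil',at(sc,419,228,.02),'salt',at(sc,384,240,.03))
print(rel([.542,.288,.215],-.13), rel([.542,.288,.0245],-.13))
E
```

```text
[ 0.50336241 -0.29805428  0.21407014] 0.01793254182545607 79.75200891494751
oil [0.77387805 0.23356797 0.02      ] salt [0.76534161 0.11307674 0.03      ]
[array([-587. ,   20.8,   -0.7]), ('yawy', 3.04), ('rz', 0.029)] [array([-586.9,   21.1,  189.8]), ('yawy', 3.04), ('rz', 0.029)]
```

Emit:
{"fn": "step_arm", "kwargs": {"commands": "-40 2 0 0 0 0; -85 4 0 0 0 0; -130 6 0 0 0 0; -175 8 0 0 0 0; -220 10 0 0 0 0; -265 12 0 0 0 0; -310 14 0 0 0 0; -355 16 0 0 0 0; -400 18 0 0 0 0; -440 20 0 0 0 0.03"}}

```text
clock: 6.65
tcp_pos: [0.5266, 0.1433, 0.212]
eef_rot: [-0.001, -0.659, 0.752, 0.0]
force: [-0.3, -0.4, -4.0]
finger_gap: 0.0183
grasp_force: 79.5
```

Emit:
{"fn": "step_arm", "kwargs": {"commands": "-40 0 0 0 0 0; -80 0 0 0 0 0; -120 0 0 0 0 0; -147 0 0 0 0 0; -147 0 0 0 0 0; -147 0 0 0 0 0; -147 0 0 0 0 0"}}

```text
clock: 7.35
tcp_pos: [0.5463, 0.2863, 0.2124]
eef_rot: [-0.001, -0.659, 0.752, 0.0]
force: [-0.2, 0.6, -3.6]
finger_gap: 0.0183
grasp_force: 79.5
```

```bash
python3 - <<'E'
from h import *
s=ctrl.get_state(); print(s['tcp_pos'],s['finger_gap'],s['grasp_force'])
print(rel([.542,.288,.0245],-.13))
E
```

```text
[0.54633761 0.28632444 0.21238241] 0.018291210077496393 79.50738430023193
[array([ -1.4,   4.2, 187.9]), ('yawy', 3.01), ('rz', -0.001)]
```

Emit:
{"fn": "step_arm", "kwargs": {"commands": "0 4 45 0 0 0; 0 4 90 0 0 0; 0 4 130 0 0 0; 0 4 155 0 0 0; 0 4 170 0 0 0; 0 4 178 0 0 0; 0 4 183 0 0 0; 0 4 183 0 0 0"}}

```text
clock: 8.15
tcp_pos: [0.5431, 0.2873, 0.0305]
eef_rot: [-0.0, -0.659, 0.752, -0.0]
force: [-0.0, -0.1, -4.2]
finger_gap: 0.0184
grasp_force: 79.3
```

Emit:
{"fn": "step_arm", "kwargs": {"commands": "0 0 2 0 0 0; 0 0 4 0 0 0; 0 0 6 0 0 0; 0 0 6 0 0 0"}}

```text
clock: 8.55
tcp_pos: [0.5433, 0.288, 0.0248]
eef_rot: [0.0, -0.659, 0.752, -0.0]
force: [0.2, -0.3, -1.2]
finger_gap: 0.0181
grasp_force: 79.7
```

Emit:
{"fn": "step_arm", "kwargs": {"commands": "0 0 1 0 0 0; 0 0 1 0 0 0; 0 0 1 0 0 0; 0 0 1 0 0 0; 0 0 1 0 0 0; 0 0 -40 0 0 0; 0 0 -90 0 0 0; 0 0 -140 0 0 0; 0 0 -180 0 0 0", "claw": 85}}

```text
clock: 9.45
tcp_pos: [0.5435, 0.2879, 0.2078]
eef_rot: [0.001, -0.659, 0.752, -0.0]
force: [0.7, 0.9, -0.1]
finger_gap: 0.085
grasp_force: 0.0
```

Emit:
{"fn": "step_arm", "kwargs": {"commands": "0 0 -50 0 0 0; 0 0 -80 0 0 0; 40 -20 -80 0 0 0; 80 -40 -80 0 0 0; 80 -40 -80 0 0 0; 80 -40 -80 0 0 0"}}

```text
clock: 10.05
tcp_pos: [0.5724, 0.2022, 0.2845]
eef_rot: [0.0, -0.659, 0.753, 0.0]
force: [-1.3, 1.3, 0.4]
finger_gap: 0.0853
grasp_force: 0.0
```

```bash
python3 - <<'E'
from h import *
a,sc=snap('scene','sc4.png');b,si=snap('side','s4.png'); s=ctrl.get_state(); print(s['clock'],s['tcp_pos'],s['joint_pos'])
A=cv2.resize(a[150:290,135:455],None,fx=2.4,fy=2.4,interpolation=2);B=cv2.resize(b[170:400,180:500],None,fx=1.1,fy=1.1,interpolation=2)
c=np.zeros((600,770,3),np.uint8);c[:336,:768]=A;c[340:340+B.shape[0],:B.shape[1]]=B;B2=cv2.resize(b[250:390,310:500],None,fx=1.8,fy=1.8,interpolation=2);c[340:592,400:742]=B2
cv2.imwrite('pics/d5.png',c[:,:,::-1])
E
```

```text
10.15 [0.57209607 0.20352292 0.28428537] [ 6.63046572e-01  2.07141975e-01 -1.25319431e-02 -1.62029525e-04
 -1.35118777e+00 -7.94043531e-01]
```

View pics/d5.png

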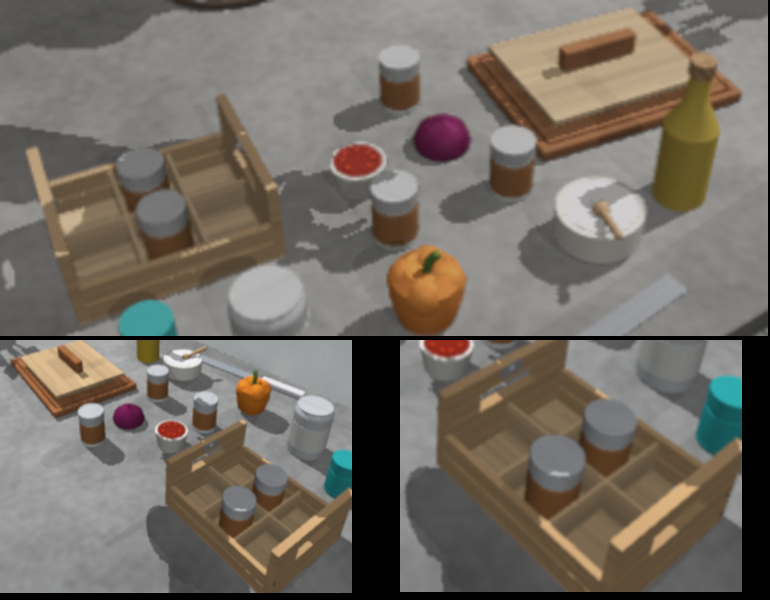

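The cover lies flat on the board. Stored jars fill both middle cells, so the four corner cells are empty, and the spares haven't moved. I'll take one wrist look over the three spares.

```bash
python3 - <<'E'
from h import *
print(rel([.55,.09,.32],-.10))
E
```

```text
[array([115.4,   7.1, -35.7]), ('yawy', 3.011), ('rz', -0.031)]
```

Emit:
{"fn": "step_arm", "kwargs": {"commands": "40 3 -20 0 0 -0.01; 80 6 -35 0 0 -0.03; 115 7 -35 0 0 -0.03; 115 7 -35 0 0 -0.03; 115 7 -35 0 0 -0.03; 115 7 -35 0 0 -0.03"}}

```text
clock: 10.75
tcp_pos: [0.5503, 0.0912, 0.3191]
eef_rot: [-0.0, -0.671, 0.742, 0.0]
force: [-0.4, 0.1, -0.8]
finger_gap: 0.0847
grasp_force: 0.0
```

```bash
python3 - <<'E'
from h import *
im,i=snap('wrist','w5.png'); s=ctrl.get_state(); print(s['tcp_pos'])
for p in([.44,.0514],[.646,.0745],[.6425,-.075],[.503,-.2985]): print(proj(i,[*p,.075]))
cv2.imwrite('pics/w5c.png',cv2.resize(im[:270,130:530],(800,540),interpolation=2)[:,:,::-1])
E
```

```text
[0.55028554 0.09125609 0.31892444]
(np.float64(392.7398343568179), np.float64(125.81768274157638))
(np.float64(252.2104539291645), np.float64(156.30442779621177))
(np.float64(235.90225548852837), np.float64(43.328866694169875))
(np.float64(326.0346715912025), np.float64(-201.0672746372766))
```

View pics/w5c.png

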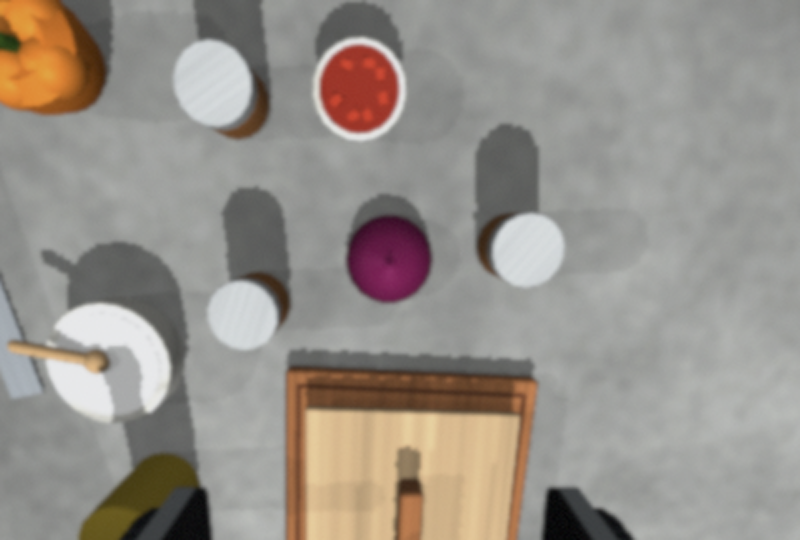

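The caps are at (528,250), (244,314) and (214,85) in the crop, within about 1 px of the predictions, so the positions hold. The first target is jar2 at (0.646,0.074).

```bash
python3 - <<'E'
from h import *
i=np.load('pics/wrist.npy',allow_pickle=True)[0]
for p in[(394,125),(252,157),(237,42.5)]: print(at(i,*p,.075))
print(rel([.646,.074,.018],-.10))
# cells: crate centre, x axis dir -.099
c=np.array([.503,-.2985]);ex=np.array([np.cos(-.099),np.sin(-.099)]);ey=np.array([-ex[1],ex[0]])
for a in(-.041,.041):
  for b in(-.068,.068): print(a,b,(c+a*ex+b*ey).round(4))
E
```

```text
[0.43819238 0.05044444 0.075     ]
[0.64647796 0.07548209 0.075     ]
[ 0.64088625 -0.07582262  0.075     ]
[array([  7.6, -97.2, 300.9]), ('yawy', 3.042), ('rz', 0.0)]
-0.041 -0.068 [ 0.4555 -0.3621]
-0.041 0.068 [ 0.4689 -0.2268]
0.041 -0.068 [ 0.5371 -0.3702]
0.041 0.068 [ 0.5505 -0.2349]
```

Emit:
{"fn": "step_arm", "kwargs": {"commands": "7 -48 30 0 0 0; 7 -97 70 0 0 0; 7 -97 120 0 0 0; 7 -97 170 0 0 0; 7 -97 220 0 0 0; 7 -97 255 0 0 0; 7 -97 280 0 0 0; 7 -97 295 0 0 0; 7 -97 300 0 0 0; 7 -97 300 0 0 0"}}

```text
clock: 11.8
tcp_pos: [0.6465, 0.074, 0.0195]
eef_rot: [-0.0, -0.671, 0.742, -0.0]
force: [-0.1, 0.7, 1.5]
finger_gap: 0.085
grasp_force: 0.0
```

Emit:
{"fn": "step_arm", "kwargs": {"commands": "0 0 0 0 0 0; 0 0 0 0 0 0; 0 0 0 0 0 0; 0 0 0 0 0 0; 0 0 0 0 0 0", "claw": 40, "squeeze": 40}}

```text
clock: 12.3
tcp_pos: [0.6472, 0.0737, 0.0214]
eef_rot: [0.001, -0.671, 0.742, -0.001]
force: [-0.6, 0.7, 5.6]
finger_gap: 0.0508
grasp_force: 40.6
```

```bash
python3 - <<'E'
from h import *
im,i=snap('side','s6.png'); s=ctrl.get_state(); print(s['tcp_pos'],s['finger_gap'],s['grasp_force'],rel([.646,.074,.165]))
print(proj(i,[.646,.074,.0]),proj(i,[.646,.074,.075]))
cv2.imwrite('pics/d6.png',cv2.resize(im[110:250,260:420],(640,560),interpolation=2)[:,:,::-1])
E
```

```text
[0.64722345 0.07367433 0.02139849] 0.05077644066062734 40.62688708305359 [array([  -0.4,    0.8, -143.6]), ('yawy', 3.041)]
(np.float64(323.3052813784252), np.float64(222.71545779948423)) (np.float64(323.61880954413886), np.float64(198.4121529239596))
```

View pics/d6.png

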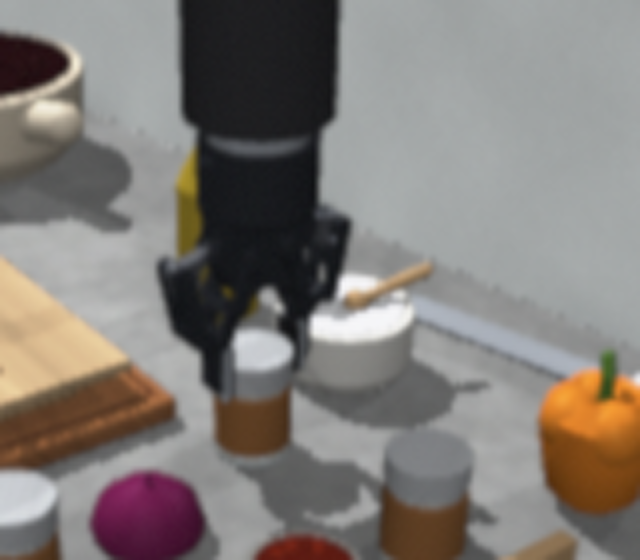

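The fingers hold jar2 by its cap, and no neighbour was touched. I'll lift it and carry it to the cell at (0.5505,-0.235).

Emit:
{"fn": "step_arm", "kwargs": {"commands": "0 0 -30 0 0 0; 0 0 -70 0 0 0; 0 0 -110 0 0 0; 0 0 -150 0 0 0; 0 0 -155 0 0 0; 0 0 -155 0 0 0"}}

```text
clock: 12.95
tcp_pos: [0.6466, 0.0737, 0.1764]
eef_rot: [0.002, -0.67, 0.742, -0.0]
force: [-0.2, 0.5, -2.8]
finger_gap: 0.0506
grasp_force: 43.1
```

```bash
python3 - <<'E'
from h import *
s=ctrl.get_state(); print(s['tcp_pos'],s['finger_gap'],s['grasp_force'],rel([.5505,-.2349,.0265],-.099))
E
```

```text
[0.64658725 0.07365977 0.17644918] 0.05057326457467157 43.10085833072662 [array([317. ,  64.9, 149.1]), ('yawy', 3.04), ('rz', -0.002)]
```

Emit:
{"fn": "step_arm", "kwargs": {"commands": "45 9 0 0 0 0; 90 18 0 0 0 0; 135 27 0 0 0 0; 180 36 0 0 0 0; 225 45 0 0 0 0; 265 54 0 0 0 0; 300 62 0 0 0 0; 317 65 0 0 0 0; 317 65 0 0 0 0; 317 65 0 0 0 0"}}

```text
clock: 13.95
tcp_pos: [0.5489, -0.2353, 0.1733]
eef_rot: [-0.0, -0.67, 0.742, 0.001]
force: [0.6, 0.2, -2.1]
finger_gap: 0.0506
grasp_force: 43.0
```

```bash
python3 - <<'E'
from h import *
s=ctrl.get_state(); print(s['tcp_pos'],rel([.5505,-.2349,.0265],-.099))
im,i=snap('wrist','w7.png'); cv2.imwrite('pics/w7.png',cv2.resize(im,(800,500))[:,:,::-1])
E
```

```text
[ 0.54890866 -0.23527705  0.17326581] [array([ -0.5,  -1.8, 146.8]), ('yawy', 3.04), ('rz', -0.003)]
```

View pics/w7.png

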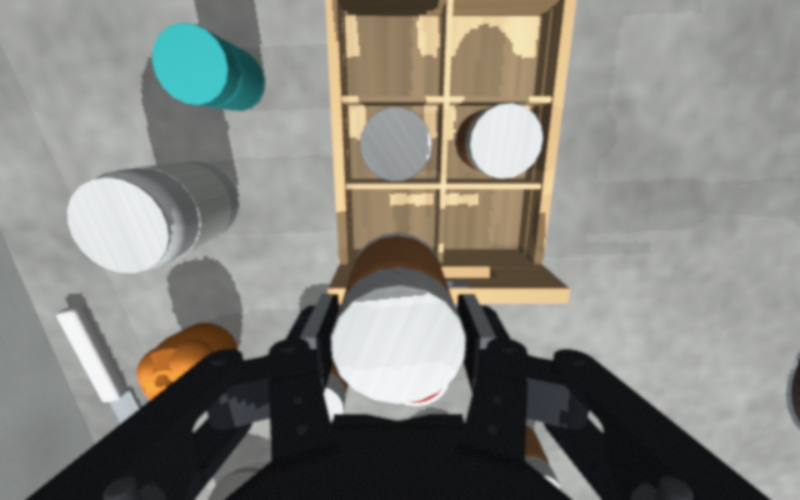

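The wrist view shows the cell grid, with divider crossings at (445,100) and (442,186). I'll use them to check the crate pose.

```bash
python3 - <<'E'
from h import *
i=np.load('pics/wrist.npy',allow_pickle=True)[0]
a=at(i,445/1.25,99.5/1.25,.046);b=at(i,442/1.25,186/1.25,.046);print(a,b,(a+b)/2,np.linalg.norm(a-b),np.arctan2(*(b-a)[[1,0]]))
print(at(i,399/1.25,342/1.25,.22))
E
```

```text
[ 0.50193913 -0.33229752  0.046     ] [ 0.50869553 -0.26528165  0.046     ] [ 0.50531733 -0.29878958  0.046     ] 0.06735559348640889 1.470317890286195
[ 0.54912111 -0.23107527  0.22      ]
```

Emit:
{"fn": "step_arm", "kwargs": {"commands": "2 -3 0 0 0 0; 2 -3 40 0 0 0; 2 -3 75 0 0 0; 2 -3 100 0 0 0; 2 -3 120 0 0 0; 2 -3 133 0 0 0; 2 -3 140 0 0 0; 2 -3 144 0 0 0; 2 -3 146 0 0 0; 2 -3 146 0 0 0"}}

```text
clock: 15.0
tcp_pos: [0.5527, -0.2378, 0.029]
eef_rot: [0.0, -0.671, 0.742, -0.0]
force: [-0.8, -0.9, -1.6]
finger_gap: 0.051
grasp_force: 43.0
```

Emit:
{"fn": "step_arm", "kwargs": {"commands": "0 0 1 0 0 0; 0 0 2 0 0 0; 0 0 3 0 0 0; 0 0 3 0 0 0"}}

```text
clock: 15.4
tcp_pos: [0.5529, -0.2381, 0.0273]
eef_rot: [0.0, -0.671, 0.742, -0.001]
force: [-3.4, 1.7, 10.1]
finger_gap: 0.0505
grasp_force: 44.0
```

Emit:
{"fn": "step_arm", "kwargs": {"commands": "0 0 -1 0 0 0; 0 0 -1 0 0 0; 0 0 -1 0 0 0; 0 0 -30 0 0 0; 0 0 -70 0 0 0; 0 0 -115 0 0 0; 0 0 -160 0 0 0; 0 0 -160 0 0 0", "claw": 64}}

```text
clock: 16.2
tcp_pos: [0.5559, -0.239, 0.1927]
eef_rot: [0.003, -0.671, 0.742, -0.005]
force: [0.2, -0.8, -0.3]
finger_gap: 0.064
grasp_force: 0.0
```

```bash
python3 - <<'E'
from h import *
s=ctrl.get_state(); print(s['tcp_pos'],s['finger_gap'],s['grasp_force'],rel([.642,-.0755,.018],-.099))
E
```

```text
[ 0.55589359 -0.23896166  0.19268108] 0.06401917496622002 0.0 [array([-171.6,  -67.4,  175.1]), ('yawy', 3.042), ('rz', -0.001)]
```

Emit:
{"fn": "step_arm", "kwargs": {"commands": "-45 -18 0 0 0 0; -90 -36 0 0 0 0; -135 -54 0 0 0 0; -172 -67 0 0 0 0; -172 -67 40 0 0 0; -172 -67 80 0 0 0; -172 -67 80 0 0 0; -172 -67 80 0 0 0", "claw": 85}}

```text
clock: 17.0
tcp_pos: [0.6362, -0.0738, 0.1055]
eef_rot: [-0.001, -0.671, 0.742, 0.0]
force: [0.6, -1.4, 0.9]
finger_gap: 0.0848
grasp_force: 0.0
```

```bash
python3 - <<'E'
from h import *
s=ctrl.get_state(); print(s['tcp_pos'],s['eef_rot'],s['finger_gap'],rel([.642,-.0755,.018],-.099))
im,i=snap('wrist','w8.png')
b,si=snap('side','s8.png'); A=cv2.resize(im,(480,300));B=cv2.resize(b[150:400,150:500],(420,300)); cv2.imwrite('pics/d8.png',np.hstack([A[:, 80:400],B])[:,:,::-1])
print(proj(i,[.642,-.0755,.075]))
E
```

```text
[ 0.63617655 -0.07376815  0.10549416] [-8.63794693e-04 -6.70626124e-01  7.41795013e-01  1.17010802e-04] 0.08484851611545965 [array([ 1. , -6.1, 87.5]), ('yawy', 3.041), ('rz', -0.002)]
(np.float64(310.5214438759626), np.float64(210.2506254518287))
```

View pics/d8.png

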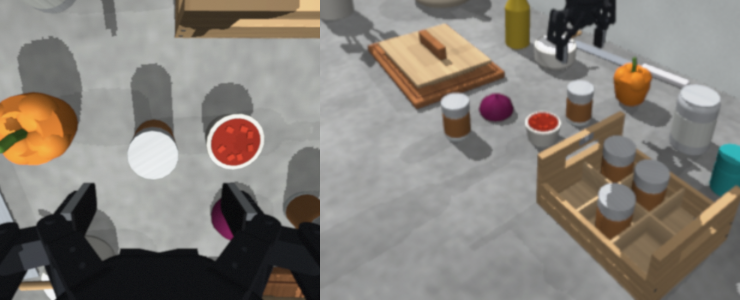

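jar2 stands in its cell and jar3 is where predicted, with its cap at (153,155). Next is the grasp of jar3.

Emit:
{"fn": "step_arm", "kwargs": {"commands": "2 -6 30 0 0 0; 2 -6 55 0 0 0; 2 -6 75 0 0 0; 2 -6 85 0 0 0; 2 -6 87 0 0 0; 2 -6 87 0 0 0"}}

```text
clock: 17.7
tcp_pos: [0.643, -0.0761, 0.0198]
eef_rot: [0.001, -0.671, 0.742, -0.001]
force: [-0.5, 0.0, -0.5]
finger_gap: 0.0849
grasp_force: 0.0
```

Emit:
{"fn": "step_arm", "kwargs": {"commands": "0 0 0 0 0 0; 0 0 0 0 0 0; 0 0 0 0 0 0; 0 0 0 0 0 0; 0 0 0 0 0 0", "claw": 40}}

```text
clock: 18.2
tcp_pos: [0.6425, -0.0759, 0.0197]
eef_rot: [0.001, -0.671, 0.742, -0.0]
force: [-2.3, 1.1, 5.5]
finger_gap: 0.0509
grasp_force: 41.0
```

Emit:
{"fn": "step_arm", "kwargs": {"commands": "0 0 -30 0 0 0; 0 0 -70 0 0 0; 0 0 -110 0 0 0; 0 0 -150 0 0 0; 0 0 -155 0 0 0; 0 0 -155 0 0 0"}}

```text
clock: 18.8
tcp_pos: [0.6425, -0.0757, 0.175]
eef_rot: [0.001, -0.67, 0.742, -0.001]
force: [0.4, -0.2, -2.7]
finger_gap: 0.0511
grasp_force: 43.0
```

```bash
python3 - <<'E'
from h import *
s=ctrl.get_state()
c=np.array([.504,-.2986]);ex=np.array([np.cos(-.099),np.sin(-.099)]);ey=np.array([-ex[1],ex[0]]);p=c-.041*ex+.068*ey
print(s['tcp_pos'],s['finger_gap'],s['grasp_force'],p,rel([*p,.0265],-.099))
E
```

```text
[ 0.64249749 -0.07574183  0.1749618 ] 0.051087955124650995 42.96286940574646 [ 0.46992177 -0.22688059] [array([168. , 156.9, 147.8]), ('yawy', 3.041), ('rz', -0.002)]
```

Emit:
{"fn": "step_arm", "kwargs": {"commands": "33 31 0 0 0 0; 66 62 0 0 0 0; 99 93 0 0 0 0; 132 124 0 0 0 0; 160 150 0 0 0 0; 169 157 0 0 0 0; 169 157 0 0 0 0; 169 157 0 0 0 0; 169 157 0 0 0 0"}}

```text
clock: 19.7
tcp_pos: [0.4692, -0.2277, 0.1727]
eef_rot: [-0.0, -0.671, 0.742, 0.0]
force: [0.4, 0.9, -2.5]
finger_gap: 0.0508
grasp_force: 43.0
```

```bash
python3 - <<'E'
from h import *
s=ctrl.get_state();print(s['tcp_pos'],rel([.470,-.228,.0275],-.099))
E
```

```text
[ 0.46922534 -0.22770081  0.17268559] [array([  0.2,  -0.9, 145.2]), ('yawy', 3.041), ('rz', -0.001)]
```

Emit:
{"fn": "step_arm", "kwargs": {"commands": "0 -1 40 0 0 0; 0 -1 75 0 0 0; 0 -1 100 0 0 0; 0 -1 120 0 0 0; 0 -1 133 0 0 0; 0 -1 140 0 0 0; 0 -1 143 0 0 0; 0 -1 145 0 0 0; 0 -1 146 0 0 0; 0 -1 146 0 0 0"}}

```text
clock: 20.7
tcp_pos: [0.4701, -0.2284, 0.0279]
eef_rot: [0.0, -0.671, 0.742, -0.0]
force: [0.1, -0.7, -2.6]
finger_gap: 0.0508
grasp_force: 43.1
```

Emit:
{"fn": "step_arm", "kwargs": {"commands": "0 0 1 0 0 0; 0 0 2 0 0 0; 0 0 2.5 0 0 0; 0 0 2.5 0 0 0"}}

```text
clock: 21.1
tcp_pos: [0.47, -0.2286, 0.0257]
eef_rot: [0.0, -0.671, 0.742, -0.0]
force: [-2.0, 1.0, 5.4]
finger_gap: 0.0506
grasp_force: 43.9
```

Emit:
{"fn": "step_arm", "kwargs": {"commands": "0 0 0 0 0 0; 0 0 0 0 0 0; 0 0 0 0 0 0; 0 0 -30 0 0 0; 0 0 -70 0 0 0; 0 0 -115 0 0 0; 0 0 -160 0 0 0; 0 0 -160 0 0 0", "claw": 64}}

```text
clock: 21.9
tcp_pos: [0.4734, -0.2295, 0.1917]
eef_rot: [0.003, -0.671, 0.742, -0.005]
force: [0.1, 0.1, 0.1]
finger_gap: 0.0637
grasp_force: 0.0
```

```bash
python3 - <<'E'
from h import *
s=ctrl.get_state(); print(s['tcp_pos'],s['finger_gap'],rel([.4395,.051,.1],-.099))
E
```

```text
[ 0.47340006 -0.22951574  0.19167978] 0.06369305230800738 [array([-275.9,   62.7,   90.5]), ('yawy', 3.042), ('rz', -0.001)]
```

Emit:
{"fn": "step_arm", "kwargs": {"commands": "-45 10 0 0 0 0; -90 20 0 0 0 0; -135 30 0 0 0 0; -180 40 0 0 0 0; -225 50 20 0 0 0; -260 58 50 0 0 0; -276 60 80 0 0 0; -276 60 85 0 0 0; -276 60 85 0 0 0; -276 60 85 0 0 0", "claw": 85}}

```text
clock: 22.9
tcp_pos: [0.4385, 0.0519, 0.1007]
eef_rot: [0.0, -0.67, 0.742, -0.0]
force: [-0.4, 0.7, -0.1]
finger_gap: 0.0848
grasp_force: 0.0
```

```bash
python3 - <<'E'
from h import *
s=ctrl.get_state(); print(s['tcp_pos'],s['finger_gap'],rel([.4395,.051,.018],-.099))
im,i=snap('wrist','w9.png')
b,si=snap('side','s9.png'); B=cv2.resize(b[150:400,150:500],(490,350)); A=cv2.resize(im,(560,350)); cv2.imwrite('pics/d9.png',np.hstack([A[:,140:440],B])[:,:,::-1])
print(np.array(proj(i,[.4395,.051,.075]))*.875-[140,0])
E
```

```text
[0.43854117 0.05193994 0.10072277] 0.08479211540869548 [array([ 0.9, -1. , 82.7]), ('yawy', 3.04), ('rz', -0.002)]
[137.48608684 186.19126358]
```

View pics/d9.png

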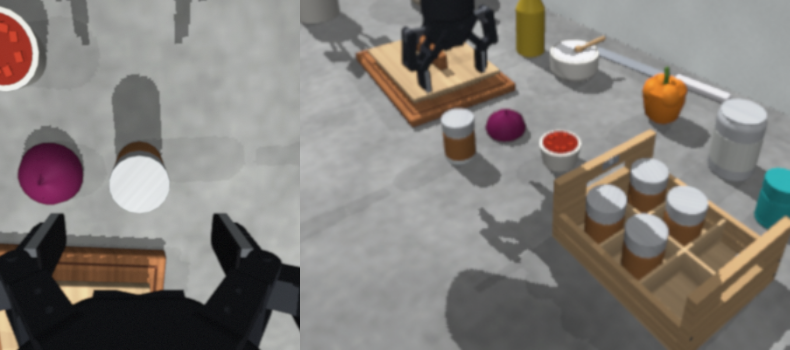

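Two jars are in. jar1's cap is at (139,183) against (137,186) predicted, so I'll grasp it.

Emit:
{"fn": "step_arm", "kwargs": {"commands": "1 -1 30 0 0 0; 1 -1 55 0 0 0; 1 -1 72 0 0 0; 1 -1 80 0 0 0; 1 -1 82 0 0 0; 1 -1 82 0 0 0"}}

```text
clock: 23.6
tcp_pos: [0.4393, 0.0511, 0.0185]
eef_rot: [0.0, -0.67, 0.742, -0.0]
force: [-0.2, 0.1, 0.5]
finger_gap: 0.0848
grasp_force: 0.0
```

Emit:
{"fn": "step_arm", "kwargs": {"commands": "0 0 0 0 0 0; 0 0 0 0 0 0; 0 0 0 0 0 0; 0 0 0 0 0 0; 0 0 0 0 0 0", "claw": 40}}

```text
clock: 24.1
tcp_pos: [0.4392, 0.0514, 0.0188]
eef_rot: [0.001, -0.671, 0.742, -0.0]
force: [-2.3, -0.0, 7.1]
finger_gap: 0.0511
grasp_force: 40.3
```

Emit:
{"fn": "step_arm", "kwargs": {"commands": "0 0 -30 0 0 0; 0 0 -70 0 0 0; 0 0 -110 0 0 0; 0 0 -150 0 0 0; 0 0 -160 0 0 0; 0 0 -160 0 0 0"}}

```text
clock: 24.7
tcp_pos: [0.4395, 0.0517, 0.1796]
eef_rot: [0.002, -0.671, 0.742, -0.0]
force: [-0.0, 0.1, -3.8]
finger_gap: 0.0509
grasp_force: 42.9
```

```bash
python3 - <<'E'
from h import *
s=ctrl.get_state()
c=np.array([.504,-.2986]);ex=np.array([np.cos(-.099),np.sin(-.099)]);ey=np.array([-ex[1],ex[0]]);p=c-.041*ex-.068*ey
print(s['tcp_pos'],s['finger_gap'],s['grasp_force'],p,rel([*p,.0275],-.099))
E
```

```text
[0.43954398 0.05174243 0.17963337] 0.05088979521514525 42.90817201137543 [ 0.45647975 -0.36221467] [array([410.6, -58. , 151.2]), ('yawy', 3.041), ('rz', -0.002)]
```

Emit:
{"fn": "step_arm", "kwargs": {"commands": "42 -6 0 0 0 0; 84 -12 0 0 0 0; 126 -18 0 0 0 0; 168 -24 0 0 0 0; 210 -30 0 0 0 0; 252 -36 0 0 0 0; 294 -42 0 0 0 0; 336 -48 0 0 0 0; 375 -54 0 0 0 0; 400 -58 0 0 0 0"}}

```text
clock: 25.7
tcp_pos: [0.4547, -0.3546, 0.175]
eef_rot: [-0.001, -0.67, 0.742, 0.002]
force: [0.5, 0.5, -1.7]
finger_gap: 0.0509
grasp_force: 42.8
```

Emit:
{"fn": "step_arm", "kwargs": {"commands": "10 0 0 0 0 0; 10 0 0 0 0 0; 10 0 0 0 0 0; 10 0 0 0 0 0"}}

```text
clock: 26.1
tcp_pos: [0.455, -0.3615, 0.1775]
eef_rot: [-0.0, -0.671, 0.742, 0.0]
force: [-0.3, -0.3, -1.1]
finger_gap: 0.0503
grasp_force: 42.9
```

```bash
python3 - <<'E'
from h import *
s=ctrl.get_state();print(s['tcp_pos'],rel([.4565,-.363,.0265],-.099))
E
```

```text
[ 0.45498976 -0.36150397  0.17751071] [array([  1.4,  -1.7, 151. ]), ('yawy', 3.041), ('rz', -0.001)]
```

Emit:
{"fn": "step_arm", "kwargs": {"commands": "1 -2 40 0 0 0; 1 -2 75 0 0 0; 1 -2 105 0 0 0; 1 -2 125 0 0 0; 1 -2 138 0 0 0; 1 -2 145 0 0 0; 1 -2 148 0 0 0; 1 -2 151 0 0 0; 1 -2 152 0 0 0; 1 -2 152 0 0 0"}}

```text
clock: 27.1
tcp_pos: [0.4574, -0.364, 0.0265]
eef_rot: [0.0, -0.671, 0.742, -0.0]
force: [0.2, 0.1, -1.5]
finger_gap: 0.0509
grasp_force: 42.9
```

Emit:
{"fn": "step_arm", "kwargs": {"commands": "0 0 0.5 0 0 0; 0 0 1 0 0 0; 0 0 1 0 0 0"}}

```text
clock: 27.4
tcp_pos: [0.457, -0.3639, 0.025]
eef_rot: [0.0, -0.67, 0.742, -0.0]
force: [0.4, 0.3, -1.4]
finger_gap: 0.0509
grasp_force: 42.9
```

Emit:
{"fn": "step_arm", "kwargs": {"commands": "0 0 0.7 0 0 0; 0 0 1.2 0 0 0; 0 0 1.2 0 0 0"}}

```text
clock: 27.7
tcp_pos: [0.457, -0.3641, 0.0249]
eef_rot: [-0.0, -0.671, 0.742, -0.0]
force: [-3.0, 2.2, 8.7]
finger_gap: 0.0509
grasp_force: 44.1
```

Emit:
{"fn": "step_arm", "kwargs": {"commands": "0 0 0 0 0 0; 0 0 0 0 0 0; 0 0 0 0 0 0; 0 0 -30 0 0 0; 0 0 -70 0 0 0; 0 0 -115 0 0 0; 0 0 -160 0 0 0; 0 0 -190 0 0 0; 0 0 -190 0 0 0", "claw": 64}}

```text
clock: 28.6
tcp_pos: [0.4593, -0.3652, 0.219]
eef_rot: [0.001, -0.671, 0.742, -0.004]
force: [0.7, 0.6, 0.2]
finger_gap: 0.0641
grasp_force: 0.0
```

```bash
python3 - <<'E'
from h import *
s=ctrl.get_state(); print(s['tcp_pos'],s['finger_gap'],s['force'],rel([.5433,.23,.27],-.13))
E
```

```text
[ 0.45930657 -0.36522065  0.21904951] 0.06407944173472305 [0.71731098 0.59456987 0.17155148] [array([-600.5,  -24.3,  -52.8]), ('yawy', 3.041), ('rz', 0.03)]
```

All three jars are in. Going back over the cover now, to check it with image code since my picture views are used up.

Emit:
{"fn": "step_arm", "kwargs": {"commands": "-48 -2 -20 0 0 0; -96 -4 -30 0 0 0; -144 -6 -30 0 0 0; -192 -8 -30 0 0 0; -240 -10 -30 0 0 0; -288 -12 -30 0 0 0; -336 -14 -30 0 0 0; -384 -16 -30 0 0 0; -432 -18 -30 0 0 0; -480 -20 -30 0 0 0.03", "claw": 85}}

```text
clock: 29.6
tcp_pos: [0.5249, 0.1138, 0.2432]
eef_rot: [-0.0, -0.659, 0.752, 0.0]
force: [1.2, -1.0, -0.2]
finger_gap: 0.0849
grasp_force: 0.0
```

```bash
python3 - <<'E'
from h import *
print(ctrl.get_state()['tcp_pos'],rel([.545,.272,.25],-.13))
E
```

```text
[0.52494908 0.11377341 0.24321765] [array([-159.5,    0.8,   -6.8]), ('yawy', 3.011), ('rz', -0.001)]
```

Emit:
{"fn": "step_arm", "kwargs": {"commands": "-45 0 -7 0 0 0; -90 0 -7 0 0 0; -130 0 -7 0 0 0; -158 0 -7 0 0 0; -158 0 -7 0 0 0; -158 0 -7 0 0 0; -158 0 -7 0 0 0"}}

```text
clock: 30.3
tcp_pos: [0.5457, 0.2677, 0.2503]
eef_rot: [-0.0, -0.659, 0.752, 0.0]
force: [0.1, -1.1, -0.1]
finger_gap: 0.0851
grasp_force: 0.0
```

```bash
python3 - <<'E'
from h import *
im,i=snap('wrist','w10.png'); s=ctrl.get_state(); print(s['tcp_pos'])
c=np.array([.5433,.288]);a=-.13;ex=np.array([np.cos(a),np.sin(a)]);ey=np.array([-ex[1],ex[0]])
print('pred',[np.round(proj(i,[*(c+sx*.09*ex+sy*.114*ey),.043]),0).tolist() for sx,sy in((-1,-1),(1,-1),(1,1),(-1,1))])
hsv=cv2.cvtColor(im,cv2.COLOR_RGB2HSV)
u0,v0=map(int,proj(i,[*(c-.05*ex),.043])); print('plate hsv',hsv[v0,u0])
h=tuple(map(int,proj(i,[*c,.075])));print('handle hsv',hsv[h[1],h[0]], 'row',hsv[h[1],h[0]-40:h[0]+41:4].tolist())
u,v=map(int,proj(i,[*(c-.1*ex+.0*ey),.018]));print('board',hsv[v,u])
E
```

```text
[0.54582958 0.26744521 0.25058079]
pred [[394.0, 92.0], [250.0, 92.0], [261.0, 255.0], [382.0, 255.0]]
plate hsv [ 18  85 221]
handle hsv [ 12 146 169] row [[18, 85, 221], [17, 87, 215], [17, 87, 197], [18, 85, 203], [18, 86, 214], [18, 85, 223], [18, 86, 216], [18, 88, 218], [16, 100, 143], [13, 145, 167], [12, 146, 169], [13, 146, 171], [16, 96, 167], [18, 86, 207], [17, 87, 208], [17, 87, 207], [18, 88, 208], [17, 86, 205], [18, 86, 207], [18, 85, 221], [18, 83, 225]]
board [ 12 146 173]
```

Handle and plate separate well by saturation, so I'll fit the handle blob inside the plate.

```bash
python3 - <<'E'
from h import *
i=np.load('pics/wrist.npy',allow_pickle=True)[0];im=cv2.imread('pics/w10.png');hsv=cv2.cvtColor(im,cv2.COLOR_BGR2HSV)
pl=((abs(hsv[...,0].astype(int)-18)<=2)&(hsv[...,1]>70)&(hsv[...,1]<100)).astype(np.uint8)
pl[250:]=0
for v in(110,150,190,230):
    x=np.where(pl[v])[0];print('plate row',v,x.min(),x.max())
x=np.where(pl[:,300])[0];print('col300',x.min(),x.max())
hd=(hsv[...,1]>120).astype(np.uint8);n,l,st,ce=cv2.connectedComponentsWithStats(hd)
for k in range(1,n):
    if st[k,4]>300: print(st[k],ce[k].round(1))
print(proj(i,[.5433,.288,.075]))
E
```

```text
plate row 110 253 392
plate row 150 255 389
plate row 190 39 386
plate row 230 260 383
col300 92 249
[278   0  51  22 830] [303.1   8.7]
[ 241   73  162  199 7321] [314.7 164.2]
[  76  139  114   62 4598] [136.5 170.1]
[ 315  141   15   83 1186] [322.  181.1]
[507 274  78  43 831] [544.2 294.2]
[611 299  29  24 545] [625.9 310.9]
[558 312  40  35 845] [580.4 326.3]
[600 355  29  24 474] [614.8 366. ]
[ 130  364   51   36 1274] [154.8 385.1]
[ 458  364   56   36 1414] [483.7 384.5]
(np.float64(322.3566922412625), np.float64(186.45876988482738))
```

The cover is unmoved, so I'll regrasp it at the release pose.

```bash
python3 - <<'E'
from h import *
print(rel([.5433,.288,.0245],-.13))
E
```

```text
[array([-20.1,   5.2, 226.1]), ('yawy', 3.01), ('rz', -0.002)]
```

Emit:
{"fn": "step_arm", "kwargs": {"commands": "-20 5 45 0 0 0; -20 5 90 0 0 0; -20 5 135 0 0 0; -20 5 175 0 0 0; -20 5 200 0 0 0; -20 5 215 0 0 0; -20 5 223 0 0 0; -20 5 225 0 0 0; -20 5 225 0 0 0"}}

```text
clock: 31.25
tcp_pos: [0.5441, 0.2887, 0.0264]
eef_rot: [0.0, -0.659, 0.752, -0.0]
force: [-0.0, 0.2, 0.3]
finger_gap: 0.0851
grasp_force: 0.0
```

Emit:
{"fn": "step_arm", "kwargs": {"commands": "0 0 0 0 0 0; 0 0 0 0 0 0; 0 0 0 0 0 0; 0 0 0 0 0 0; 0 0 0 0 0 0; 0 0 0 0 0 0; 0 0 0 0 0 0", "claw": 8, "squeeze": 80}}

```text
clock: 31.95
tcp_pos: [0.5438, 0.289, 0.0263]
eef_rot: [0.0, -0.659, 0.752, -0.0]
force: [-1.1, -1.4, 5.4]
finger_gap: 0.0182
grasp_force: 79.3
```

```bash
python3 - <<'E'
from h import *
s=ctrl.get_state();print(s['tcp_pos'],s['finger_gap'],rel([.5034,-.2983,.0935],-.100))
E
```

```text
[0.54379465 0.28904542 0.02629014] 0.018170370233733066 [array([587.6, -36.5, -67.4]), ('yawy', 3.011), ('rz', -0.031)]
```

Emit:
{"fn": "step_arm", "kwargs": {"commands": "0 0 -30 0 0 0; 0 0 -70 0 0 0; 0 0 -115 0 0 0; 0 0 -160 0 0 0; 0 0 -190 0 0 0; 0 0 -190 0 0 0"}}

```text
clock: 32.55
tcp_pos: [0.5454, 0.2902, 0.2205]
eef_rot: [0.004, -0.659, 0.752, -0.0]
force: [-0.3, 0.6, -2.9]
finger_gap: 0.0182
grasp_force: 79.4
```

Emit:
{"fn": "step_arm", "kwargs": {"commands": "40 -2 0 0 0 0; 85 -4 0 0 0 0; 130 -6 0 0 0 0; 175 -8 0 0 0 0; 220 -10 0 0 0 0; 265 -12 0 0 0 0; 310 -14 0 0 0 0; 355 -16 0 0 0 0; 400 -18 0 0 0 -0.01; 440 -20 0 0 0 -0.03"}}

```text
clock: 33.55
tcp_pos: [0.5043, -0.1517, 0.214]
eef_rot: [-0.001, -0.67, 0.742, 0.001]
force: [0.4, -0.6, -3.6]
finger_gap: 0.0182
grasp_force: 79.1
```

```bash
python3 - <<'E'
from h import *
s=ctrl.get_state();print(s['tcp_pos'],s['finger_gap'],rel([.5034,-.2975,.0945],-.100))
E
```

```text
[ 0.50432778 -0.15167011  0.21397211] 0.018202483514722523 [array([145.2, -14.1, 119.4]), ('yawy', 3.04), ('rz', -0.001)]
```

Emit:
{"fn": "step_arm", "kwargs": {"commands": "40 -5 0 0 0 0; 80 -10 0 0 0 0; 115 -14 0 0 0 0; 140 -14 0 0 0 0; 144 -14 0 0 0 0; 144 -14 0 0 0 0; 144 -14 0 0 0 0; 144 -14 0 0 0 0; 144 -14 0 0 0 0"}}

```text
clock: 34.45
tcp_pos: [0.5056, -0.2937, 0.2158]
eef_rot: [0.0, -0.671, 0.741, -0.0]
force: [-0.5, -0.1, -2.8]
finger_gap: 0.0182
grasp_force: 79.1
```

```bash
python3 - <<'E'
from h import *
s=ctrl.get_state();print(s['tcp_pos'],s['eef_rot'],rel([.5034,-.2975,.0945],-.100))
E
```

```text
[ 0.50558125 -0.29372297  0.21577705] [ 1.49232320e-04 -6.70990213e-01  7.41466190e-01 -3.27934283e-05] [array([  4. ,   1.8, 121.3]), ('yawy', 3.042), ('rz', 0.0)]
```

Emit:
{"fn": "step_arm", "kwargs": {"commands": "4 2 40 0 0 0; 4 2 70 0 0 0; 4 2 90 0 0 0; 4 2 100 0 0 0; 4 2 102 0 0 0; 4 2 102 0 0 0; 4 2 102 0 0 0"}}

```text
clock: 35.15
tcp_pos: [0.5039, -0.2986, 0.1151]
eef_rot: [0.001, -0.671, 0.742, -0.001]
force: [1.2, -0.2, -3.4]
finger_gap: 0.0181
grasp_force: 79.0
```

```bash
python3 - <<'E'
from h import *
s=ctrl.get_state();print(s['tcp_pos'],s['force'],rel([.5034,-.2975,.0945],-.100))
E
```

```text
[ 0.50394976 -0.29863205  0.11509702] [ 1.15822885 -0.18718467 -3.44179174] [array([-1.1,  0.7, 20.6]), ('yawy', 3.041), ('rz', -0.0)]
```

Emit:
{"fn": "step_arm", "kwargs": {"commands": "-1 0.5 3 0 0 0; -1 0.5 6 0 0 0; -1 0.5 9 0 0 0; -1 0.5 11 0 0 0; -1 0.5 11 0 0 0"}}

```text
clock: 35.65
tcp_pos: [0.5026, -0.2974, 0.1027]
eef_rot: [-0.0, -0.671, 0.742, 0.0]
force: [-0.6, 1.6, -1.1]
finger_gap: 0.018
grasp_force: 79.6
```

Emit:
{"fn": "step_arm", "kwargs": {"commands": "0 0 2 0 0 0; 0 0 4 0 0 0; 0 0 6 0 0 0; 0 0 6 0 0 0"}}

```text
clock: 36.05
tcp_pos: [0.5039, -0.2977, 0.0974]
eef_rot: [0.001, -0.671, 0.742, -0.001]
force: [2.6, 0.4, -1.8]
finger_gap: 0.0185
grasp_force: 79.4
```

Emit:
{"fn": "step_arm", "kwargs": {"commands": "0 0 1 0 0 0; 0 0 2 0 0 0; 0 0 3 0 0 0; 0 0 3 0 0 0"}}

```text
clock: 36.45
tcp_pos: [0.5032, -0.2976, 0.0953]
eef_rot: [0.0, -0.671, 0.742, -0.001]
force: [-2.0, 4.4, 11.8]
finger_gap: 0.0181
grasp_force: 81.2
```

Emit:
{"fn": "step_arm", "kwargs": {"commands": "0 0 1 0 0 0; 0 0 2 0 0 0; 0 0 2 0 0 0"}}

```text
clock: 36.75
tcp_pos: [0.5032, -0.2976, 0.0952]
eef_rot: [0.0, -0.671, 0.741, -0.001]
force: [-5.4, 8.0, 27.2]
finger_gap: 0.0183
grasp_force: 83.3
```

It hit a hard stop at 0.0952, the expected home height, with 27 N. I'll release, move away and compare against the first pictures.

Emit:
{"fn": "step_arm", "kwargs": {"commands": "0 0 -2 0 0 0; 0 0 -2 0 0 0; 0 0 -2 0 0 0; 0 0 -2 0 0 0; 0 0 -2 0 0 0; 0 0 -40 0 0 0; 0 0 -90 0 0 0; 0 0 -140 0 0 0; 0 0 -180 0 0 0; 0 0 -180 0 0 0", "claw": 85}}

```text
clock: 37.75
tcp_pos: [0.5051, -0.2989, 0.2785]
eef_rot: [0.002, -0.671, 0.742, -0.005]
force: [0.3, -0.8, -1.1]
finger_gap: 0.0852
grasp_force: 0.0
```

Emit:
{"fn": "step_arm", "kwargs": {"commands": "40 40 -10 0 0 0; 80 80 -20 0 0 0; 120 120 -20 0 0 0; 160 140 -20 0 0 0; 200 150 -20 0 0 0; 240 150 -20 0 0 0; 280 150 -20 0 0 0; 300 150 -20 0 0 0; 300 150 -20 0 0 0; 300 150 -20 0 0 0"}}

```text
clock: 38.75
tcp_pos: [0.3227, -0.5808, 0.2906]
eef_rot: [0.0, -0.67, 0.742, 0.001]
force: [0.3, 0.3, 0.2]
finger_gap: 0.0852
grasp_force: 0.0
```

```bash
python3 - <<'E'
from h import *
s=ctrl.get_state();print(s['clock'],s['tcp_pos'],s['force'])
for cam,(r0,r1,c0,c1),(h0,h1,g0,g1) in(('scene',(190,265,145,252),(200,225,168,220)),('side',(255,365,330,500),(255,310,385,450))):
    im,_=snap(cam,cam+'_end.png');a=cv2.cvtColor(cv2.imread(f'pics/{cam}0.png'),cv2.COLOR_BGR2GRAY).astype(np.float32);b=cv2.cvtColor(im,cv2.COLOR_RGB2GRAY).astype(np.float32)
    for n,(q0,q1,p0,p1) in(('crate',(r0,r1,c0,c1)),('handle',(h0,h1,g0,g1))):
        A=a[q0:q1,p0:p1];B=b[q0:q1,p0:p1]; W=cv2.createHanningWindow(A.shape[::-1],cv2.CV_32F)
        print(cam,n,cv2.phaseCorrelate(A,B,W),abs(A-B).mean())
E
```

```text
38.75 [ 0.32269438 -0.58083199  0.29059109] [0.30990651 0.33510109 0.21235436]
scene crate ((-0.2231877715384627, 0.6095942031995065), 0.7701275865531262) 2.6646729
scene handle ((-0.16426812825691783, 0.330535883142705), 0.965382077605636) 1.3630769
side crate ((0.0111665213770209, -0.038096800661584496), 0.9157963242354217) 7.198877
side handle ((-0.21194124830928018, -0.20612719565632176), 0.948286775527177) 6.4358044
```

The cover is within about 0.3 px of its starting home position in both cameras, where 7 mm proud would show as about 3 px. Handing in.

```bash
python3 -c "
from workcell import ctrl
print(ctrl.hand_in())"
```

```text
the job is handed in; nothing more can be done
None
```

The three spice jars are in corner cells of the crate, the cover is back on and pressed down to its starting height (checked against the first pictures by image code), and the job is handed in; no verdict came back.

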